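# Load a filter disc into the free cassette slot

### The arm

A 7-joint arm with a two-finger parallel gripper is mounted at the origin on the work surface. World frame = base frame: x ahead of the robot, y to its left, z up, the work surface at z = 0. Lengths are in m, angles in rad, forces in N, time in s.
With the tool pointing down it reaches from about 0.425 to 0.925 m from the base axis. Payload 6.8 kg.
Tool frame: the origin (TCP) lies midway between the tips of the shut fingers; the grasp point (between the pads) lies 19 mm behind it; z points along the fingers, y is the direction in which the jaws open and shut (so a half turn about z gives the same grasp; the last joint's range is limited). The gripper opens to 85 mm and grips with 20 to 120 N. Pads are 22 mm wide; open, the fingers measure 114 mm over their backs; the gripper's body (76 mm by 85 mm) begins 54 mm behind the grasp point. The pads swing forward as they close: fully open they stand 13 mm farther back than shut.
Start: joints at [1.084, 0.477, 0.022, 1.555, -0.011, 1.109, -0.083], TCP at [0.25, -0.627, 0.205] pointing down, gripper open.
Joint ranges: [-2.96, 2.96], [-0.34, 2.1], [-1.41, 1.46], [0.24, 2.44], [-1.37, 4.51], [0.17, 1.92], [-2.96, 2.96]. Speed limits (rad/s): [2.39, 2.39, 3.14, 3.14, 3.14, 3.14, 3.14].

### API

Orientations are given as a unit quaternion [w, x, y, z].
In Python, from station import * gives the robot as it stands. The module is installed in compiled form; this text tells all that it offers.
- The arm moves only by the tool jog_arm, never from a script. Its arguments are lists of equal length, an entry for each row: "dp": the shift along the tool's x, y, z in units of 25 mm (1.0 is 25 mm), a list of three; "angular": the turn, a rotation vector about the tool's x, y, z in units of 5 degrees (1.0 is 5 degrees), a list of three; "claw": the finger opening in mm, from 0 to 85.4. A call has exactly 5 rows; each row is the pose to reach, as a shift and turn from the pose commanded when the call began, along the tool's axes at that moment; what a row does not reach only later rows make up. A row lasts 1/10 s, in which the tool goes at most 50 mm and 8.59 degrees, less where a joint would pass 70% of its speed; a pose out of reach is approached as far as the arm can. A call with a gripper value outside its range is refused whole. The fingers move at their own pace and stop on an object; "grip_force" is the grip in N (left out, the last holds). Time passes only in rows, so rows that repeat a pose let the fingers close, or fill a call up. It gives the time, the measured TCP pose, the force and the opening at its end, in the units of the state.
- get_obs(): the state, without advancing time (a new reading comes with each control period).
- read_camera(name): name is "scene" or "top" or "wrist"; returns a dict with "pixels" (480x640x3 uint8, blue, green, red), "camera_matrix" (3x3 intrinsics, pixels), "rvec" (rotation vector, rad) and "tvec" (3), from world to camera coordinates, as OpenCV has them. Camera axes: x right, y down, z forward; pixel columns grow to the right and rows downward; lengths in m; the calibration is good to about 2 mm. A picture is of the moment at which its call begins. There is no depth.
- hand_in(): hands the job in, once; it reports no verdict.
The state is a dict: "t": time; "q": joint angles; "joint_vel": joint speeds; "joint_torque": joint torques, N m; "eef_pos": TCP position; "tool_rot": TCP orientation; "contact_force": force on the tool from outside, world axes, zero at the start; "torque": the same for the moment, N m; "gripper_width": opening from 0.0 (shut) to 1.0 (fully open).
Only numpy, scipy, OpenCV 4.12 (cv2) and the standard library are available. Lean on these libraries where they do the work, as an engineer would, in place of code of your own. Each camera call takes 0.05 s, during which the arm holds its last target.

### The job

Pick up the larger of the two filter discs by its upright grip and slide it flat into the empty middle slot of the cassette, until the whole round disc is inside and lying on the ledges with only the grip sticking out. Leave it there, and leave the smaller disc where it is.

Things in the scene. Friction and masses are not known exactly. Their poses are not given: they have to be found in the camera images.
- large_disc_center (a point): centre, half-way up, of the larger filter disc: a round steel plate with a white face, 70 mm diameter, 4 mm thick, about 90 g, lying flat on the table. z up; x points from its grip across the disc, the way it enters the slot. On the -x side a neck 10 mm wide and 4 mm thick joins it to a black upright grip.
- large_disc_grip (a point): point to grasp on the larger disc's grip, axes as the disc's: 72 mm behind the disc's centre (-x), 28 mm above the disc's underside. The grip is an upright black block 24 mm long (x), 12 mm thick (y: pinch across this, fingers pointing down) and 40 mm tall from the disc's underside, so its top is 12 mm above this point.
- small_disc_center (a point): centre, half-way up, of the smaller filter disc, to be left alone: same make, 44 mm diameter, 4 mm thick, with the same grip, its centre also 72 mm behind the disc's centre.
- middle_slot (a point): where the larger disc's centre belongs in the fixed cassette's middle slot. x into the slot, z up. Open mouth 45 mm before it (-x), back bar 40 mm behind (+x). 90 mm between side walls, whose tops are 52 mm above. Disc rests on two side ledges, tops 2 mm below, 40 mm gap between; next ledges' undersides 28 mm above. Slots above and below (34 mm pitch) hold fixed glass discs. Feet height varies.
There are look-alikes about, which are no part of the job. What is shaped like the part that bears large_disc_center but brown is not meant.

How it is judged:
By the outcome, as a careful person would: the job done as asked, in the order asked, and still so for the second after the job is handed in, with the robot touching nothing.
It also fails if it takes over 38 s, if anything falls off the work surface, if the arm or the gripper's body presses on something with over 40 N, if the wrist force passes 120 N, or if a joint passes its speed limit or range.

## Working session

There is one attempt and no reset: what is moved stays moved. The work goes in short steps, Python scripts to look and compute and a tool call to move; the robot and the scene stay as the last step left them, time stands still between calls to the robot, and variables do not carry over. Pictures are saved under pics/ and viewed, and the job is handed in when it is done.

Besides the shell and the picture viewer there is one more tool, called after "Emit:" by a JSON object that holds its "name" and its "arguments", one argument or row to a line. jog_arm: Moves the arm, as the interface text tells. Its arguments: {"type":"object","properties":{"dp":{"type":"array","items":{"type":"array","items":{"type":"number"}}},"angular":{"type":"array","items":{"type":"array","items":{"type":"number"}}},"claw":{"type":"array","items":{"type":"number"}},"grip_force":{"type":"number"}},"required":["dp","angular","claw"]}

```bash
mkdir -p pics; cat > h.py <<'E'
from station import *
import numpy as np, cv2
from scipy.spatial.transform import Rotation as R
def cam(n):
    c=read_camera(n); return c
def ray(c,uv):
    Rm=cv2.Rodrigues(np.array(c["rvec"],float))[0]; t=np.array(c["tvec"],float).reshape(3)
    K=np.array(c["camera_matrix"]); d=Rm.T@np.linalg.inv(K)@np.array([uv[0],uv[1],1.]); return -Rm.T@t, d
def onz(c,uv,z):
    o,d=ray(c,uv); return o+d*(z-o[2])/d[2]
def proj(c,P):
    return cv2.projectPoints(np.array(P,float).reshape(-1,3),np.array(c["rvec"],float),np.array(c["tvec"],float),np.array(c["camera_matrix"],float),None)[0].reshape(-1,2)
E
python3 - <<'E'
from h import *
import pickle
d={}
for n in ["scene","top","wrist"]:
    c=cam(n); d[n]=c; cv2.imwrite(f"pics/{n}0.png",c["pixels"]); print(n,ray(c,(320,240)))
pickle.dump(d,open("c0.pkl","wb"))
o=get_obs(); print(o["t"],o["eef_pos"],o["tool_rot"],o["gripper_width"])
E
```

```text
scene (array([ 0.90552357, -0.54681285,  0.97168577]), array([-0.31218502,  0.44698233, -0.83837933]))
top (array([ 0.50690399, -0.06148704,  0.91172499]), array([ 0.10029348,  0.0118305 , -0.99489238]))
wrist (array([ 0.31854239, -0.59875259,  0.37202726]), array([-0.26901283, -0.10259109, -0.95768205]))
0.15 [ 0.24943183 -0.62669587  0.20465052] [-6.77772797e-04  9.82121315e-01  1.88247801e-01 -1.67447362e-04] 0.9995929327177692
```

View pics/scene0.png

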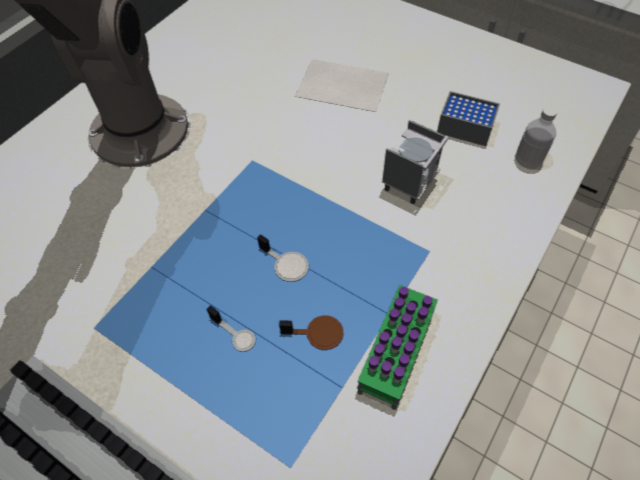

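View pics/top0.png

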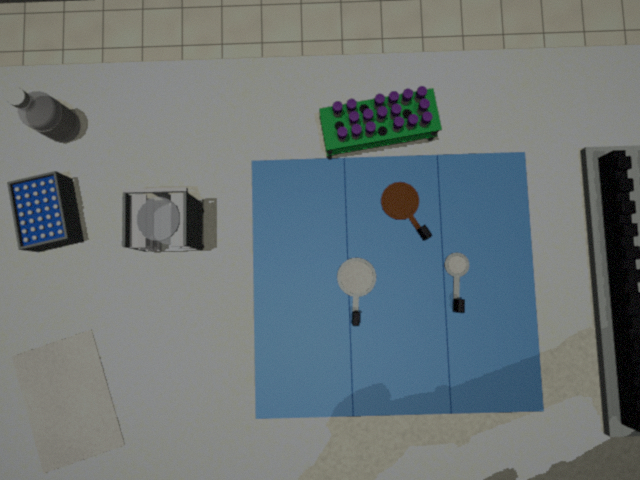

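View pics/wrist0.png

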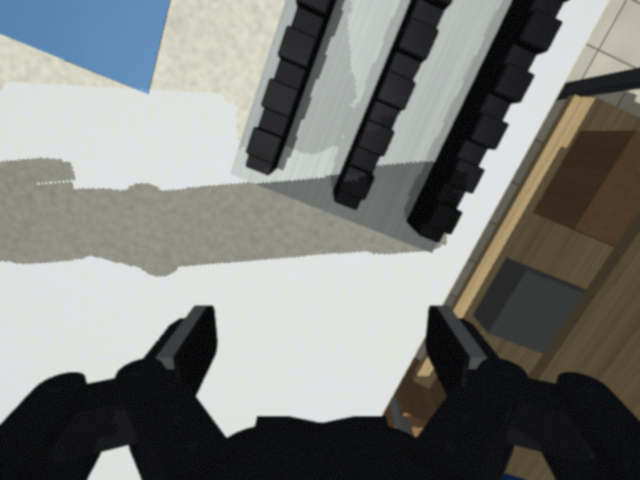

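The scene view shows the large white disc at (291,266) with its grip at (264,243), and in the top view they are at (356,277) and (355,318). The cassette is at scene (413,165) and top (160,220). The small disc is at top (457,265) and the brown look-alike at top (400,200). I'll zoom in on the cassette and the disc.

```bash
python3 - <<'E'
import pickle,cv2,numpy as np
d=pickle.load(open("c0.pkl","rb"))
s=d["scene"]["pixels"][110:220,360:470]; t=d["top"]["pixels"][170:270,100:230]
cv2.imwrite("pics/zs.png",cv2.resize(s,None,fx=5.4,fy=5.4,interpolation=cv2.INTER_CUBIC))
cv2.imwrite("pics/zt.png",cv2.resize(t,None,fx=6,fy=6,interpolation=cv2.INTER_CUBIC))
t=d["top"]["pixels"][245:345,310:400]
cv2.imwrite("pics/zd.png",cv2.resize(t,None,fx=6,fy=6,interpolation=cv2.INTER_CUBIC))
E
```

```text
(no output)
```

View pics/zs.png

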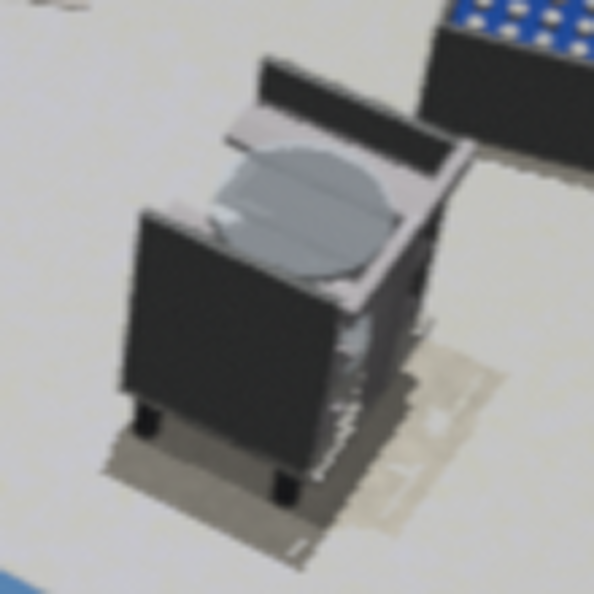

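View pics/zt.png

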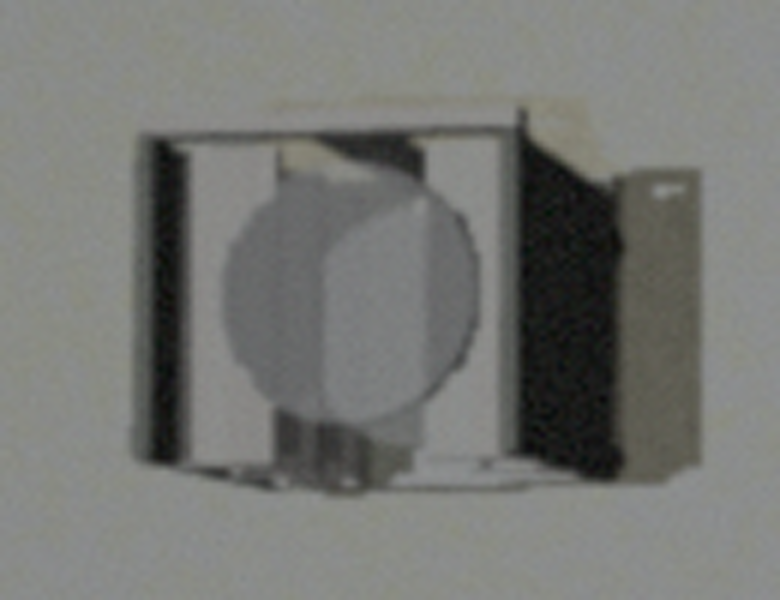

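View pics/zd.png

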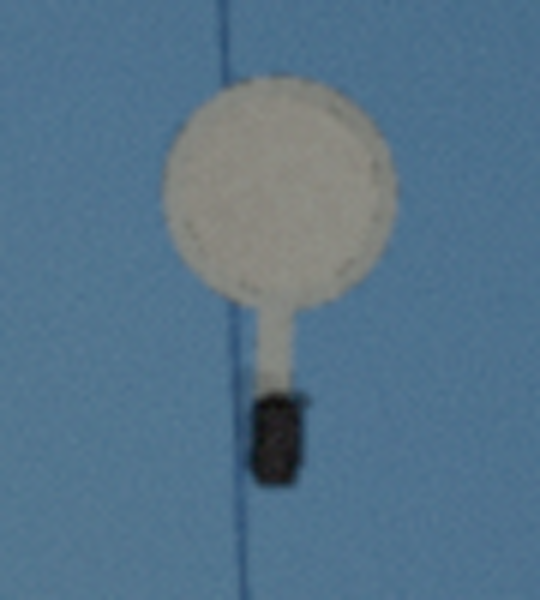

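The back bar is on the far side, at top zoom row ~125, so the mouth faces the robot. Next I'll triangulate the wall-top corners and the disc.

```bash
python3 - <<'E'
from h import *
import pickle
d=pickle.load(open("c0.pkl","rb")); S,T=d["scene"],d["top"]
def tri(us,ut):
    o1,d1=ray(S,us);o2,d2=ray(T,ut);d1/=np.linalg.norm(d1);d2/=np.linalg.norm(d2)
    A=np.stack([d1,-d2],1);k=np.linalg.lstsq(A,o2-o1,rcond=None)[0]
    a=o1+k[0]*d1;b=o2+k[1]*d2;return (a+b)/2,np.linalg.norm(a-b)
zs=lambda x,y:(360+x/5.4-.4,110+y/5.4-.4); zt=lambda x,y:(100+x/6-.4,170+y/6-.4)
for n,a,b in [("y- mouth outer",zs(145,212),zt(518,462)),("y- back outer",zs(340,305),zt(520,130)),("y+ mouth outer",zs(266,58),zt(137,462)),("y+ back outer",zs(462,143),zt(140,133))]:
    p,e=tri(a,b);print(n,p.round(4),e.round(4))
for c,(r0,r1,c0,c1),nm in [(T,(245,345,310,400),"T"),(S,(220,300,245,320),"S")]:
    im=c["pixels"][r0:r1,c0:c1].astype(int); sat=im.max(2)-im.min(2); 
    w=((sat<40)&(im.max(2)>110)).astype(np.uint8); k=(im.max(2)<70).astype(np.uint8)
    # remove neck by opening
    w2=cv2.morphologyEx(w,cv2.MORPH_OPEN,cv2.getStructuringElement(cv2.MORPH_ELLIPSE,(13,13)))
    cs=max(cv2.findContours(w2,0,1)[0],key=cv2.contourArea); e=cv2.fitEllipse(cs); ctr=(e[0][0]+c0,e[0][1]+r0)
    kk=max(cv2.findContours(k,0,1)[0],key=cv2.contourArea); m=cv2.moments(kk); g=(m['m10']/m['m00']+c0,m['m01']/m['m00']+r0)
    P=onz(c,ctr,.004);print(nm,ctr,e[1],P.round(4),"grip",g,cv2.boundingRect(kk),onz(c,g,.022).round(4))
    v=P-onz(c,g,.022);print(np.degrees(np.arctan2(v[1],v[0])),np.hypot(v[0],v[1]))
E
```

```text
y- mouth outer [0.5833 0.1572 0.1306] 0.0038
y- back outer [0.6682 0.1542 0.1343] 0.0003
y+ mouth outer [0.5846 0.2546 0.1304] 0.0007
y+ back outer [0.6701 0.2533 0.1328] 0.002
T (356.19407653808594, 276.88989448547363) (38.56504440307617, 39.29605484008789) [ 0.5304 -0.1132  0.004 ] grip (355.4558558558559, 317.7801801801802) (42, 66, 8, 15) [ 0.4594 -0.1083  0.022 ]
-3.9491994119981104 0.07116793240798251
S (291.1752281188965, 266.2837028503418) (29.193090438842773, 33.56794357299805) [ 0.531  -0.1154  0.004 ] grip (263.4511378848728, 243.6974564926372) (13, 15, 12, 18) [ 0.4597 -0.1104  0.022 ]
-4.022266087120238 0.07147047154633009
```

Wall tops are at z≈0.132, so the slot centre is at about (0.629, 0.205, 0.080), yaw about -1.4°. The grip is at (0.4596, -0.1094), yaw -4°. Now to plan the move to above the grip.

```bash
cat >> h.py <<'E'
def go(x,y,z,yaw):
    o=get_obs(); r=o["tool_rot"]; Rc=R.from_quat([r[1],r[2],r[3],r[0]])
    a=np.radians(yaw); Rt=R.from_matrix(np.array([[np.cos(a),np.sin(a),0],[np.sin(a),-np.cos(a),0],[0,0,-1]]))
    dp=Rc.inv().apply(np.array([x,y,z])-o["eef_pos"])/.025
    an=np.degrees((Rc.inv()*Rt).as_rotvec())/5
    print("t",round(o["t"],2),"pos",np.round(o["eef_pos"],4),"yaw",round(np.degrees(np.arctan2(*Rc.as_matrix()[[1,0],[0,0]])),2),"F",np.round(o["contact_force"],1),"w",round(o["gripper_width"],3)); print("dp",dp.round(3),"ang",an.round(3))
E
python3 -c "
from h import *
go(.4596,-.1094,.15,-4)"
```

```text
t 0.15 pos [ 0.2494 -0.6267  0.2047] yaw 21.7 F [-0.   0.1 -0.8] w 1.0
dp [ 15.462 -16.114   2.207] ang [-1.60e-02  4.00e-03  5.14e+00]
```

Emit:
{"name": "jog_arm", "arguments": {
  "dp": [
    [1,-1,0.1],
    [2.3,-2.4,0.2],
    [3.6,-3.75,0.3],
    [4.9,-5.1,0.4],
    [6.2,-6.5,0.5]
  ],
  "angular": [
    [0,0,0.4],
    [0,0,0.8],
    [0,0,1.2],
    [0,0,1.6],
    [0,0,2]
  ],
  "claw": [85,85,85,85,85]
}}

```text
t: 0.65
eef_pos: [0.3339, -0.417, 0.1927]
tool_rot: [-0.0, 0.995, 0.101, -0.0]
contact_force: [1.1, 0.7, 0.1]
gripper_width: 0.994
```

```bash
python3 -c "
from h import *
go(.4596,-.1094,.15,-4)"
```

```text
t 0.65 pos [ 0.3339 -0.417   0.1927] yaw 11.61 F [1.1 0.7 0.1] w 0.994
dp [  7.402 -11.042   1.707] ang [-1.000e-03  0.000e+00  3.122e+00]
```

Emit:
{"name": "jog_arm", "arguments": {
  "dp": [
    [1.1,-1.6,0.2],
    [2.2,-3.2,0.4],
    [3.2,-4.8,0.6],
    [4.3,-6.4,0.8],
    [5.2,-7.8,1.0]
  ],
  "angular": [
    [0,0,0.6],
    [0,0,1.2],
    [0,0,1.8],
    [0,0,2.4],
    [0,0,3.1]
  ],
  "claw": [85,85,85,85,85]
}}

```text
t: 1.15
eef_pos: [0.422, -0.1991, 0.1678]
tool_rot: [-0.0, 0.999, -0.034, 0.0]
contact_force: [0.9, -0.7, 0.8]
gripper_width: 0.993
```

```bash
python3 -c "
from h import *
go(.4596,-.1094,.15,-4)"
```

```text
t 1.15 pos [ 0.422  -0.1991  0.1678] yaw -3.86 F [ 0.9 -0.7  0.8] w 0.993
dp [ 1.261 -3.68   0.715] ang [-0.002 -0.006  0.028]
```

Emit:
{"name": "jog_arm", "arguments": {
  "dp": [
    [0.4,-1.3,0.2],
    [0.8,-2.4,0.4],
    [1.2,-3.4,0.6],
    [1.26,-3.68,0.7],
    [1.26,-3.68,0.7]
  ],
  "angular": [
    [0,0,0],
    [0,0,0],
    [0,0,0],
    [0,0,0],
    [0,0,0]
  ],
  "claw": [85,85,85,85,85]
}}

```text
t: 1.65
eef_pos: [0.4586, -0.111, 0.15]
tool_rot: [-0.0, 0.999, -0.032, -0.001]
contact_force: [-0.4, -1.4, -0.2]
gripper_width: 0.995
```

```bash
python3 -c "
from h import *
go(.4596,-.1094,.012,-4)
c=cam('wrist');cv2.imwrite('pics/w1.png',c['pixels'])
print(proj(c,[[.4596,-.1094,.04],[.5307,-.1143,.004]]))"
```

```text
t 1.65 pos [ 0.4586 -0.111   0.15  ] yaw -3.67 F [-0.4 -1.4 -0.2] w 0.995
dp [ 0.042 -0.067  5.519] ang [-0.002  0.012  0.066]
[[319.28085019 227.89546099]
 [319.88068361 134.55844362]]
```

View pics/w1.png

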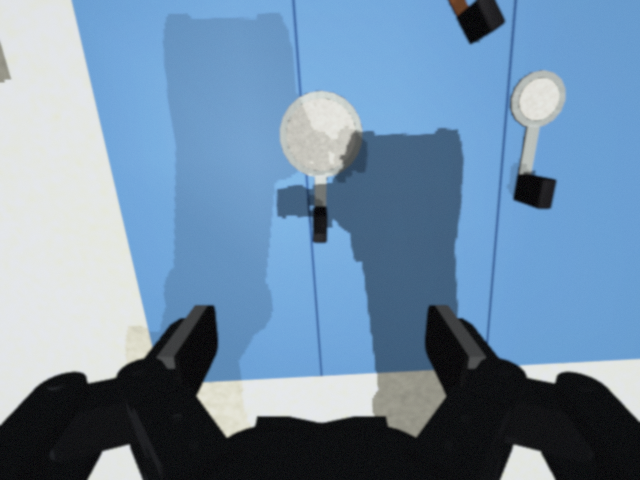

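The wrist view shows the large disc at (320,134) and its grip near (320,228), which matches the projection of my estimates. I'll descend.

Emit:
{"name": "jog_arm", "arguments": {
  "dp": [
    [0.04,-0.07,1.2],
    [0.04,-0.07,2.6],
    [0.04,-0.07,4.0],
    [0.04,-0.07,5.1],
    [0.04,-0.07,5.5]
  ],
  "angular": [
    [0,0,0.06],
    [0,0,0.06],
    [0,0,0.06],
    [0,0,0.06],
    [0,0,0.06]
  ],
  "claw": [50,50,50,50,50]
}}

```text
t: 2.2
eef_pos: [0.4576, -0.1119, 0.0109]
tool_rot: [0.0, 0.999, -0.037, -0.002]
contact_force: [-0.7, 0.8, -0.3]
gripper_width: 0.587
```

Emit:
{"name": "jog_arm", "arguments": {
  "dp": [
    [0,0,0],
    [0,0,0],
    [0,0,0],
    [0,0,0],
    [0,0,0]
  ],
  "angular": [
    [0,0,0],
    [0,0,0],
    [0,0,0],
    [0,0,0],
    [0,0,0]
  ],
  "claw": [30,20,10,5,5],
  "grip_force": 70
}}

```text
t: 2.7
eef_pos: [0.4612, -0.1106, 0.0143]
tool_rot: [0.0, 0.999, -0.036, 0.001]
contact_force: [-1.0, -1.3, 7.9]
gripper_width: 0.06
```

Emit:
{"name": "jog_arm", "arguments": {
  "dp": [
    [0,0,0],
    [0,0,0],
    [0,0,0],
    [0,0,0],
    [0,0,0]
  ],
  "angular": [
    [0,0,0],
    [0,0,0],
    [0,0,0],
    [0,0,0],
    [0,0,0]
  ],
  "claw": [2,2,2,2,2]
}}

```text
t: 3.2
eef_pos: [0.4613, -0.1104, 0.0143]
tool_rot: [0.0, 0.999, -0.036, 0.001]
contact_force: [-0.9, 0.1, 6.3]
gripper_width: 0.022
```

```bash
python3 -c "
from h import *
go(.4596,-.1094,.18,-4)
c=cam('wrist');cv2.imwrite('pics/w2.png',c['pixels'])"
```

```text
t 3.2 pos [ 0.4613 -0.1104  0.0143] yaw -4.09 F [-0.9  0.1  6.3] w 0.022
dp [-0.05  -0.033 -6.63 ] ang [ 0.005 -0.033 -0.019]
```

View pics/w2.png

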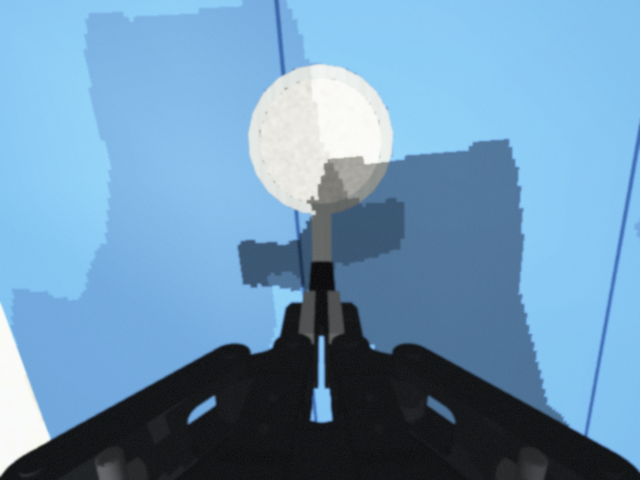

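The fingers closed to about 2 mm, narrower than the 12 mm grip, so I'll check where the disc is now.

```bash
python3 - <<'E'
from h import *
c=cam('wrist'); print(onz(c,(320.5,139),.004), onz(c,(321,262),.04),proj(c,[[.5307,-.1143,.004],[.4596+.012,-.1094,.04]]))
cv2.imwrite('pics/w3.png',cv2.resize(c['pixels'][230:430,230:410],None,fx=3,fy=3))
t=cam('top');cv2.imwrite('pics/t3.png',cv2.resize(t['pixels'][240:360,280:440],None,fx=5,fy=5,interpolation=2))
t=cam('scene');cv2.imwrite('pics/s3.png',cv2.resize(t['pixels'][200:320,200:360],None,fx=5,fy=5,interpolation=2))
E
```

```text
[ 0.53232544 -0.11490879  0.004     ] [ 0.4831738  -0.11167374  0.04      ] [[319.47136231 142.61772776]
 [317.62249733 287.56261868]]
```

View pics/w3.png

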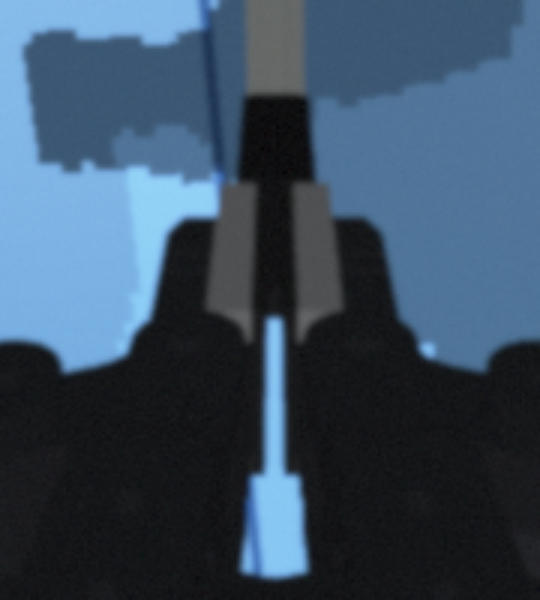

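View pics/s3.png

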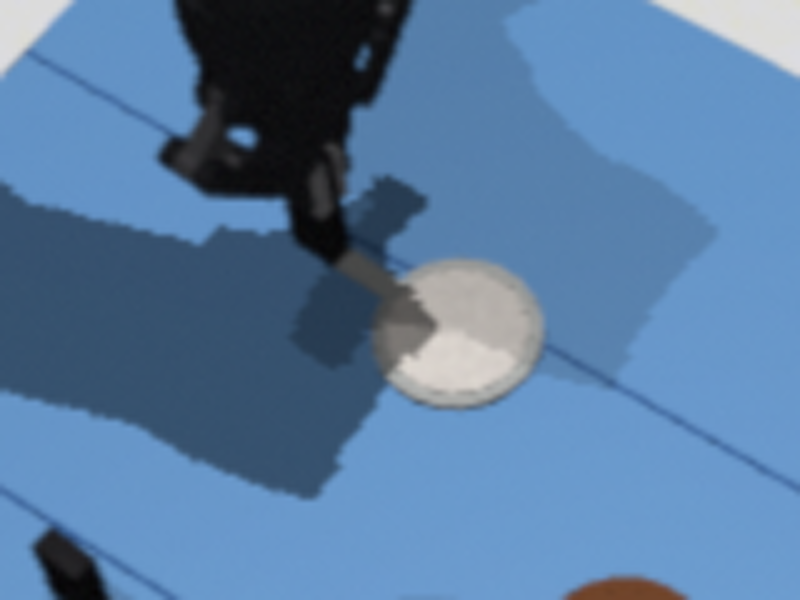

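```bash
python3 - <<'E'
from h import *
c=cam('wrist'); a=np.radians(-4); X=np.array([np.cos(a),np.sin(a),0]);Y=np.array([-np.sin(a),np.cos(a),0])
C=np.array([.5323,-.1149,0])
P=[C-X*(72+sx*12)*.001+Y*sy*.006+np.array([0,0,z]) for z in(.004,.04) for sx in(-1,1) for sy in(-1,1)]
print(((proj(c,P)-[230,230])*3).round())
o=get_obs();print(o["gripper_width"],o["eef_pos"])
t=o["eef_pos"]
for z in (.0,.01,.019,.03): print(((proj(c,[t+[0.011,s*.006,z] for s in(1,-1)])-[230,230])*3).round())
E
```

```text
[[306.  83.]
 [238.  83.]
 [305. 208.]
 [239. 208.]
 [313. 167.]
 [230. 167.]
 [312. 314.]
 [232. 314.]]
0.02262414236661875 [ 0.46127661 -0.11045026  0.01428693]
[[234. 107.]
 [306. 102.]]
[[232. 130.]
 [308. 125.]]
[[230. 152.]
 [310. 147.]]
[[227. 183.]
 [313. 178.]]
```

View pics/t3.png

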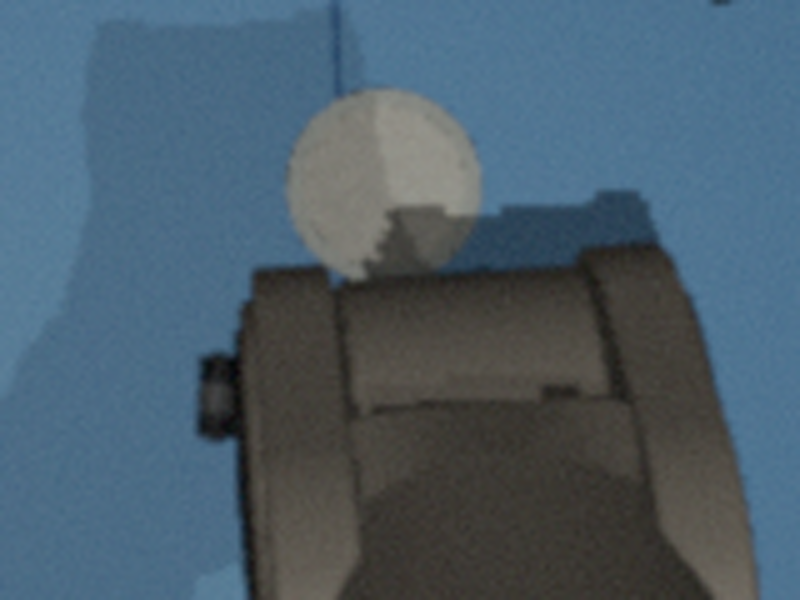

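The reading follows the command, and the pads look tilted inward over the top of the grip because they hold it too high. I'll open, go lower and grasp again.

Emit:
{"name": "jog_arm", "arguments": {
  "dp": [
    [0,0,0],
    [0,0,0],
    [0,0,0],
    [0,0,0],
    [0,0,0]
  ],
  "angular": [
    [0,0,0],
    [0,0,0],
    [0,0,0],
    [0,0,0],
    [0,0,0]
  ],
  "claw": [35,35,35,35,35]
}}

```text
t: 3.95
eef_pos: [0.46, -0.1102, 0.013]
tool_rot: [0.0, 0.999, -0.036, 0.0]
contact_force: [0.0, 0.2, 0.6]
gripper_width: 0.408
```

```bash
python3 - <<'E'
from h import *
go(.4605,-.1095,.008,-4)
c=cam('wrist');cv2.imwrite('pics/w4.png',c['pixels'])
c=cam('scene');cv2.imwrite('pics/s4.png',cv2.resize(c['pixels'][200:320,200:360],None,fx=5,fy=5,interpolation=2))
E
```

```text
t 3.95 pos [ 0.46   -0.1102  0.013 ] yaw -4.1 F [0.  0.2 0.6] w 0.408
dp [ 0.019 -0.031  0.199] ang [ 0.001 -0.002 -0.021]
```

View pics/w4.png

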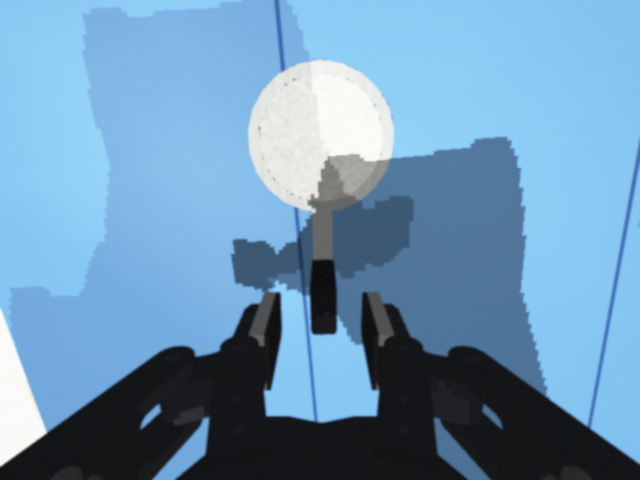

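View pics/s4.png

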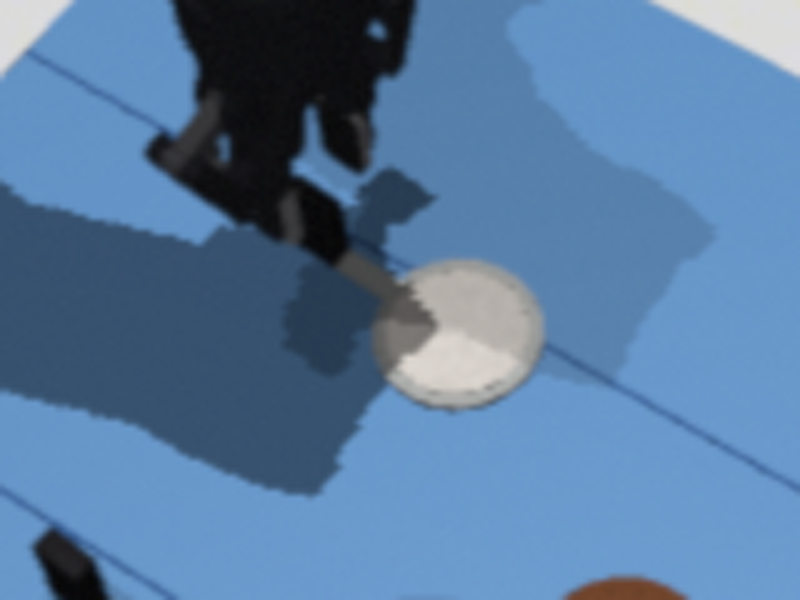

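The wrist view shows the grip upright and centred at (323,305) between the open pads. I'll lower 7 mm and close more gently.

Emit:
{"name": "jog_arm", "arguments": {
  "dp": [
    [0.02,-0.03,0.15],
    [0.02,-0.03,0.3],
    [0.02,-0.03,0.3],
    [0.02,-0.03,0.3],
    [0.02,-0.03,0.3]
  ],
  "angular": [
    [0,0,0],
    [0,0,0],
    [0,0,0],
    [0,0,0],
    [0,0,0]
  ],
  "claw": [30,25,20,14,10],
  "grip_force": 40
}}

```text
t: 4.55
eef_pos: [0.4604, -0.1095, 0.0054]
tool_rot: [0.0, 0.999, -0.036, -0.0]
contact_force: [-0.4, -0.6, -0.4]
gripper_width: 0.123
```

Emit:
{"name": "jog_arm", "arguments": {
  "dp": [
    [0,0,0],
    [0,0,0],
    [0,0,0],
    [0,0,0],
    [0,0,0]
  ],
  "angular": [
    [0,0,0],
    [0,0,0],
    [0,0,0],
    [0,0,0],
    [0,0,0]
  ],
  "claw": [8,6,6,6,6]
}}

```text
t: 5.05
eef_pos: [0.4605, -0.1095, 0.0054]
tool_rot: [-0.0, 0.999, -0.036, -0.0]
contact_force: [0.1, -0.0, -0.5]
gripper_width: 0.126
```

```bash
python3 - <<'E'
from h import *
go(.4605,-.1095,.008,-4)
c=cam('wrist');cv2.imwrite('pics/w5.png',cv2.resize(c['pixels'][230:430,230:410],None,fx=3,fy=3))
E
```

```text
t 5.05 pos [ 0.4605 -0.1095  0.0054] yaw -4.1 F [ 0.1 -0.  -0.5] w 0.126
dp [ 0.001  0.002 -0.104] ang [-0.    0.   -0.02]
```

View pics/w5.png

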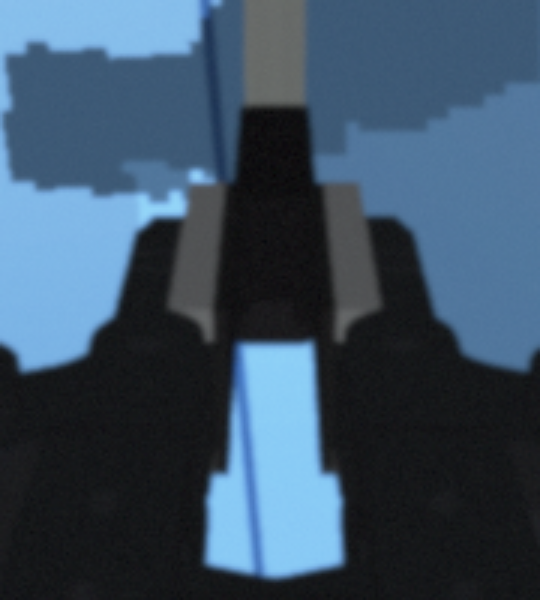

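The fingers now stop at 10.8 mm, so this is a proper grasp. Next is a slow lift and a check.

Emit:
{"name": "jog_arm", "arguments": {
  "dp": [
    [0,0,-0.3],
    [0,0,-0.8],
    [0,0,-1.6],
    [0,0,-2.5],
    [0,0,-3.2]
  ],
  "angular": [
    [0,0,0],
    [0,0,0],
    [0,0,0],
    [0,0,0],
    [0,0,0]
  ],
  "claw": [6,6,6,6,6]
}}

```text
t: 5.6
eef_pos: [0.461, -0.1095, 0.0876]
tool_rot: [0.0, 0.999, -0.036, 0.001]
contact_force: [-0.2, 0.2, -0.7]
gripper_width: 0.124
```

Emit:
{"name": "jog_arm", "arguments": {
  "dp": [
    [0,0,-0.3],
    [0,0,-0.4],
    [0,0,-0.4],
    [0,0,-0.4],
    [0,0,-0.4]
  ],
  "angular": [
    [0,0,0],
    [0,0,0],
    [0,0,0],
    [0,0,0],
    [0,0,0]
  ],
  "claw": [6,6,6,6,6]
}}

```text
t: 6.1
eef_pos: [0.4599, -0.1093, 0.0946]
tool_rot: [-0.0, 0.999, -0.036, -0.001]
contact_force: [1.2, -0.6, -1.0]
gripper_width: 0.126
```

```bash
python3 - <<'E'
from h import *
go(.456,.209,.098,-1.4)
c=cam('wrist');cv2.imwrite('pics/w6.png',c['pixels'])
c=cam('scene');cv2.imwrite('pics/s6.png',cv2.resize(c['pixels'][160:320,200:400],None,fx=4,fy=4,interpolation=2))
E
```

```text
t 6.1 pos [ 0.4599 -0.1093  0.0946] yaw -4.09 F [ 1.2 -0.6 -1. ] w 0.126
dp [ -1.064 -12.689  -0.13 ] ang [-0.003  0.018 -0.539]
```

View pics/w6.png

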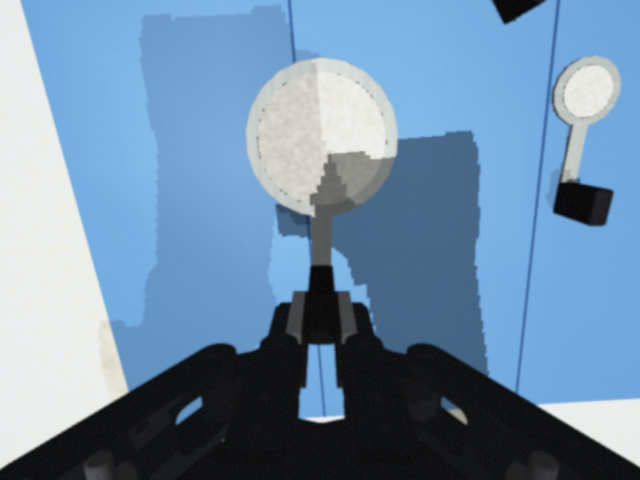

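View pics/s6.png

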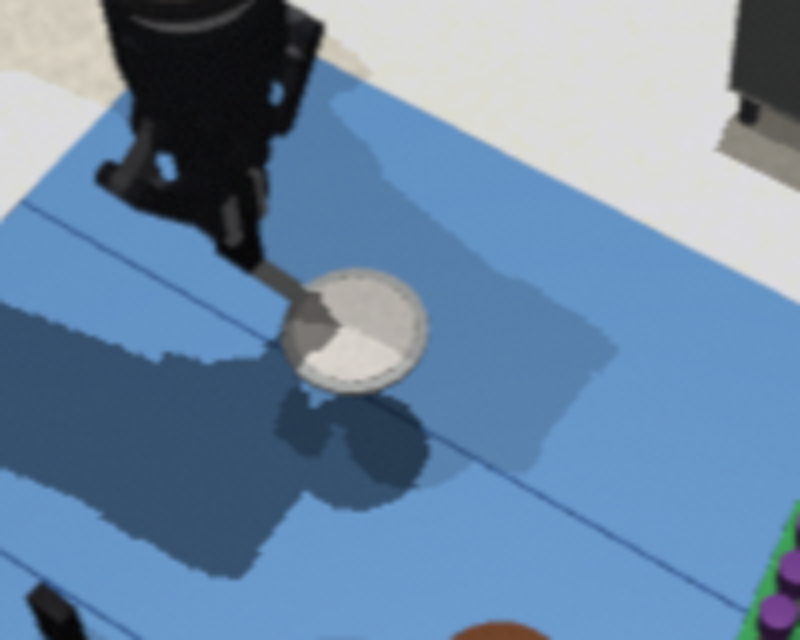

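The scene and wrist views show the disc lifted level in the fingers, with its centre at (321,137) in the wrist image. I'll carry it sideways to in front of the mouth.

Emit:
{"name": "jog_arm", "arguments": {
  "dp": [
    [-0.1,-0.5,0],
    [-0.2,-1.5,0],
    [-0.4,-2.7,0],
    [-0.5,-3.9,0],
    [-0.6,-5.1,0]
  ],
  "angular": [
    [0,0,0],
    [0,0,-0.1],
    [0,0,-0.2],
    [0,0,-0.3],
    [0,0,-0.4]
  ],
  "claw": [6,6,6,6,6]
}}

```text
t: 6.7
eef_pos: [0.4541, 0.0208, 0.0953]
tool_rot: [-0.0, 1.0, -0.018, -0.0]
contact_force: [-0.5, 0.6, -2.6]
gripper_width: 0.125
```

Emit:
{"name": "jog_arm", "arguments": {
  "dp": [
    [-0.1,-1.2,0],
    [-0.1,-2.4,0],
    [-0.2,-3.6,0],
    [-0.3,-4.7,0],
    [-0.3,-5.5,0]
  ],
  "angular": [
    [0,0,0],
    [0,0,0],
    [0,0,-0.1],
    [0,0,-0.1],
    [0,0,-0.1]
  ],
  "claw": [6,6,6,6,6]
}}

```text
t: 7.2
eef_pos: [0.451, 0.1596, 0.0954]
tool_rot: [-0.0, 1.0, -0.013, -0.0]
contact_force: [0.7, -0.2, -1.3]
gripper_width: 0.122
```

```bash
python3 - <<'E'
from h import *
go(.456,.209,.098,-1.4)
E
```

```text
t 7.2 pos [0.451  0.1596 0.0954] yaw -1.44 F [ 0.7 -0.2 -1.3] w 0.122
dp [ 0.149 -1.982 -0.104] ang [-0.009  0.004 -0.008]
```

Emit:
{"name": "jog_arm", "arguments": {
  "dp": [
    [0,-0.8,0],
    [0.1,-1.5,0],
    [0.15,-1.98,-0.1],
    [0.15,-1.98,-0.1],
    [0.15,-1.98,-0.1]
  ],
  "angular": [
    [0,0,0],
    [0,0,0],
    [0,0,0],
    [0,0,0],
    [0,0,0]
  ],
  "claw": [6,6,6,6,6]
}}

```text
t: 7.7
eef_pos: [0.457, 0.2055, 0.0978]
tool_rot: [0.0, 1.0, -0.014, -0.0]
contact_force: [0.0, -0.3, -1.4]
gripper_width: 0.123
```

```bash
python3 - <<'E'
from h import *
import pickle
go(.456,.209,.098,-1.4)
d={}
for n in["wrist","top","scene"]: d[n]=cam(n)
pickle.dump(d,open("c1.pkl","wb"))
cv2.imwrite('pics/w7.png',d["wrist"]['pixels'])
cv2.imwrite('pics/t7.png',cv2.resize(d["top"]['pixels'][160:300,90:240],None,fx=4,fy=4,interpolation=2))
cv2.imwrite('pics/s7.png',cv2.resize(d["scene"]['pixels'][90:220,330:470],None,fx=4.4,fy=4.4,interpolation=2))
E
```

```text
t 7.7 pos [0.457  0.2055 0.0978] yaw -1.59 F [ 0.  -0.3 -1.4] w 0.123
dp [-0.043 -0.141 -0.008] ang [ 0.007  0.004 -0.038]
```

View pics/w7.png

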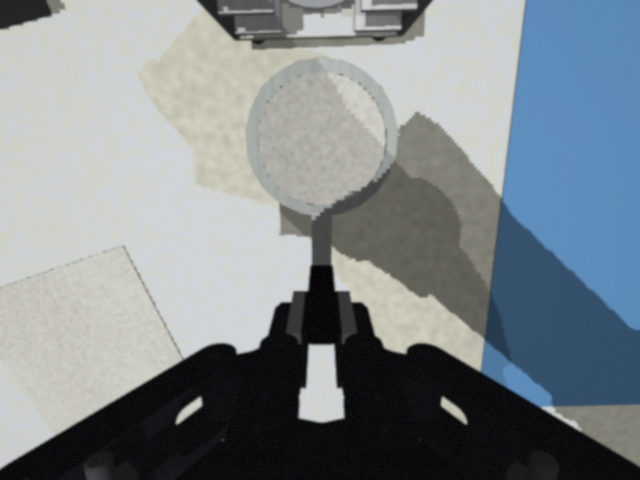

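View pics/t7.png

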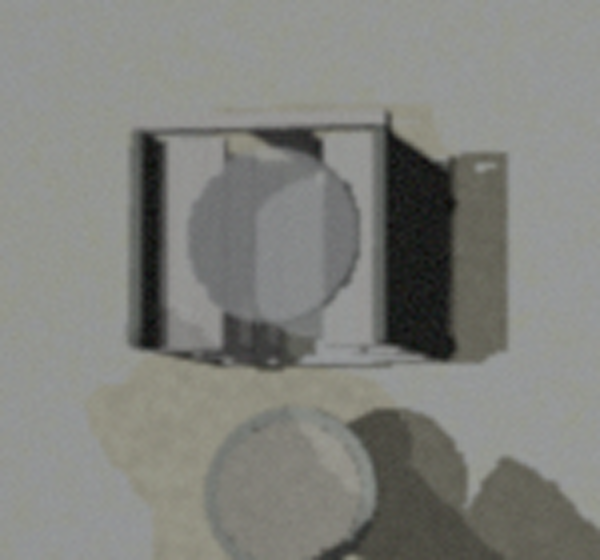

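View pics/s7.png

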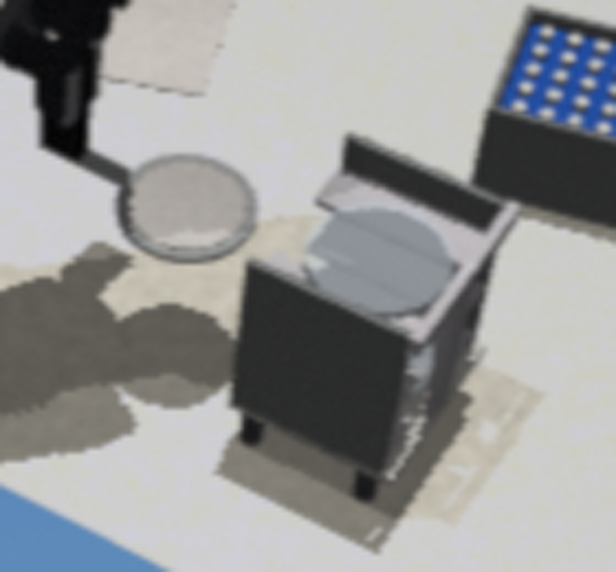

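```bash
python3 - <<'E'
from h import *
import pickle
d=pickle.load(open("c1.pkl","rb"))
S,T,W=d["scene"],d["top"],d["wrist"]
cv2.imwrite('pics/w7z.png',cv2.resize(W['pixels'][0:70,180:450],None,fx=2.9,fy=5,interpolation=2))
# predicted: disc centre from TCP
a=np.radians(-1.6);X=np.array([np.cos(a),np.sin(a),0]);Y=np.array([-X[1],X[0],0])
C=np.array([.457,.2055,.0978-.0054+.004])+X*.0719
for n,c,f,o in(("W",W,1,(0,0)),("T",T,4,(90,160)),("S",S,4.4,(330,90))):
    print(n,((proj(c,[C,C+X*.035,C-X*.035,C+Y*.035,C-Y*.035])-o)*f).round(1).tolist())
# slot model in wrist
M=np.array([.629,.2048,.080]);a=np.radians(-1.4);X=np.array([np.cos(a),np.sin(a),0]);Y=np.array([-X[1],X[0],0])
for z in(.052,.034+.0-.002,-.002,-.008,-.036):
    print(z,((proj(W,[M-X*.045+Y*y+[0,0,z] for y in(.045,.02,-.02,-.045)])-[180,0])*[2.9,5]).round().tolist())
E
```

```text
W [[321.9, 137.7], [322.1, 51.6], [321.7, 213.4], [244.5, 137.5], [399.2, 137.8]]
T [[289.5, 488.6], [292.1, 401.6], [286.8, 576.4], [202.9, 488.8], [376.2, 488.5]]
S [[188.6, 203.3], [250.1, 233.1], [128.3, 174.1], [226.1, 160.3], [150.1, 247.5]]
0.052 [[-41.0, -220.0], [191.0, -221.0], [563.0, -222.0], [795.0, -223.0]]
0.032 [[25.0, -91.0], [223.0, -92.0], [540.0, -93.0], [738.0, -94.0]]
-0.002 [[101.0, 58.0], [260.0, 57.0], [514.0, 56.0], [673.0, 56.0]]
-0.008 [[111.0, 78.0], [265.0, 78.0], [510.0, 77.0], [664.0, 76.0]]
-0.036 [[152.0, 158.0], [284.0, 157.0], [496.0, 156.0], [629.0, 156.0]]
```

View pics/w7z.png

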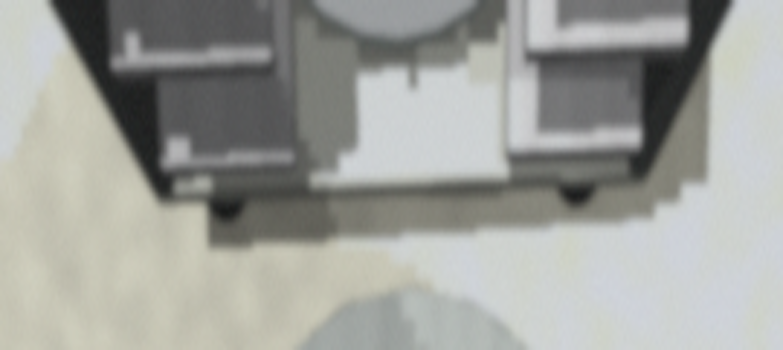

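The wrist view shows the middle ledges' front edges at zoom (110–272, 68) and (527–688, 48), about 2 mm toward -y from my estimate and with yaw about -0.6°. The held disc matches its prediction. At this height it sits mid-slot, with about 12 mm clear above and below. I'll align and go in.

```bash
python3 - <<'E'
from h import *
go(.470,.2052,.0965,-.6)
go(.558,.2048,.0965,-.6)
E
```

```text
t 7.85 pos [0.4572 0.2046 0.0977] yaw -1.68 F [ 0.2 -0.2 -0.3] w 0.123
dp [ 0.513 -0.038  0.049] ang [ 0.009  0.004 -0.217]
t 7.85 pos [0.4572 0.2046 0.0977] yaw -1.68 F [ 0.2 -0.2 -0.3] w 0.123
dp [ 4.032 -0.126  0.048] ang [ 0.009  0.004 -0.217]
```

Emit:
{"name": "jog_arm", "arguments": {
  "dp": [
    [0.2,-0.04,0],
    [0.5,-0.04,0],
    [1.0,-0.05,0],
    [1.6,-0.06,0],
    [2.0,-0.07,0]
  ],
  "angular": [
    [0,0,-0.1],
    [0,0,-0.2],
    [0,0,-0.22],
    [0,0,-0.22],
    [0,0,-0.22]
  ],
  "claw": [6,6,6,6,6]
}}

```text
t: 8.35
eef_pos: [0.5094, 0.2059, 0.098]
tool_rot: [-0.0, 1.0, -0.005, 0.0]
contact_force: [1.5, -0.4, -1.2]
gripper_width: 0.122
```

```bash
python3 - <<'E'
from h import *
go(.558,.2048,.0965,-.6)
c=cam("wrist");cv2.imwrite('pics/w8.png',c["pixels"])
E
```

```text
t 8.35 pos [0.5094 0.2059 0.098 ] yaw -0.56 F [ 1.5 -0.4 -1.2] w 0.122
dp [1.943 0.025 0.06 ] ang [-0.003 -0.011  0.007]
```

View pics/w8.png

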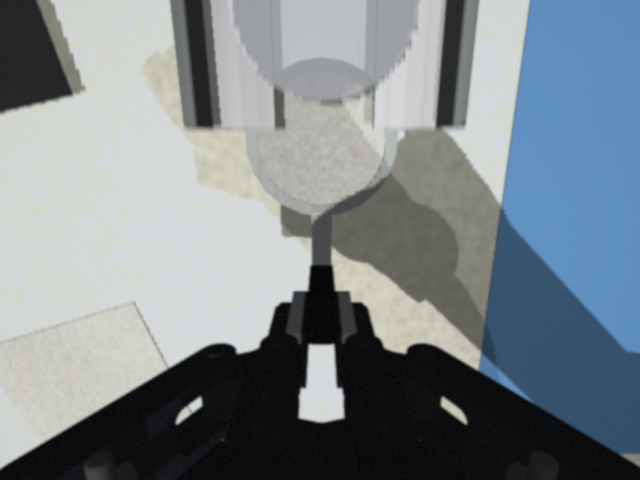

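The disc is entering under the upper ledges. The wall fronts are centred at about column 327 against the disc's 321, so I'll nudge about 1.5 mm toward -y. The front edge is level at row 128, so the yaw is good.

Emit:
{"name": "jog_arm", "arguments": {
  "dp": [
    [0.4,0.05,0.02],
    [0.9,0.08,0.04],
    [1.4,0.08,0.05],
    [1.8,0.08,0.05],
    [1.94,0.08,0.05]
  ],
  "angular": [
    [0,0,0],
    [0,0,0],
    [0,0,0],
    [0,0,0],
    [0,0,0]
  ],
  "claw": [6,6,6,6,6]
}}

```text
t: 8.9
eef_pos: [0.5573, 0.2036, 0.0966]
tool_rot: [-0.0, 1.0, -0.005, 0.0]
contact_force: [0.2, -0.8, -1.1]
gripper_width: 0.13
```

Emit:
{"name": "jog_arm", "arguments": {
  "dp": [
    [0,0,0],
    [0,0,0],
    [0,0,0],
    [0,0,0],
    [0,0,0]
  ],
  "angular": [
    [0,0,0],
    [0,0,0],
    [0,0,0],
    [0,0,0],
    [0,0,0]
  ],
  "claw": [6,6,6,6,6]
}}

```text
t: 9.4
eef_pos: [0.5556, 0.2038, 0.0967]
tool_rot: [0.0, 1.0, -0.004, -0.0]
contact_force: [0.4, -0.4, -0.6]
gripper_width: 0.123
```

```bash
python3 - <<'E'
from h import *
go(.558,.2035,.0965,-.6)
c=cam("wrist");cv2.imwrite('pics/w9.png',c["pixels"])
t=cam("top");cv2.imwrite('pics/t9.png',cv2.resize(t['pixels'][160:300,90:240],None,fx=4,fy=4,interpolation=2))
# mouth line expected
for dz in (.052,.034-.002,.034-.008): print(proj(c,[[.585,.204+s,.08+dz] for s in(.045,-.045)]).round().tolist())
C=np.array([.558+.0719,.2028,.094]);print(proj(c,[C,C-[.035,0,0]]).round())
E
```

```text
t 9.4 pos [0.5556 0.2038 0.0967] yaw -0.48 F [ 0.4 -0.4 -0.6] w 0.123
dp [0.097 0.013 0.009] ang [0.001 0.    0.024]
[[205.0, 254.0], [437.0, 252.0]]
[[219.0, 239.0], [423.0, 238.0]]
[[223.0, 235.0], [419.0, 234.0]]
[[323. 132.]
 [323. 208.]]
```

View pics/w9.png

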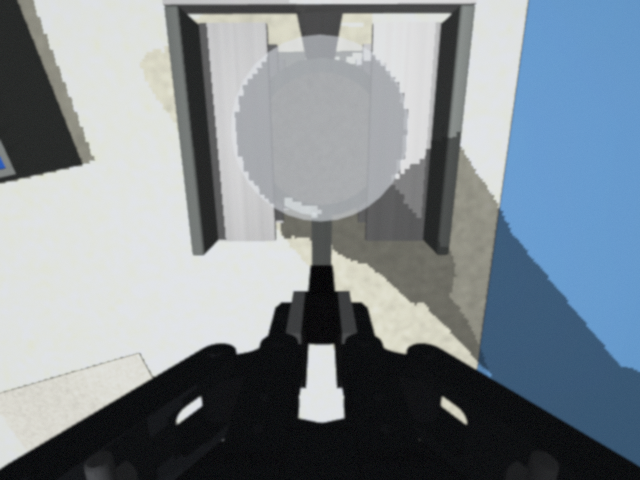

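View pics/t9.png

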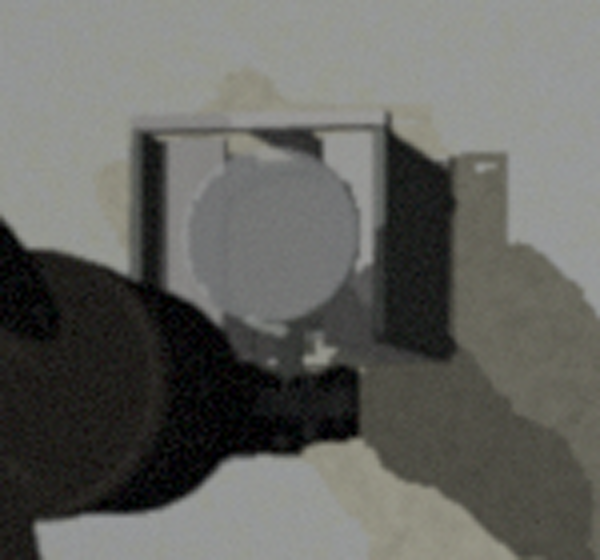

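The wall fronts sit at (205,254) and (437,254), matching the prediction, and the disc is centred under the glass. I'll lower it while watching the force.

Emit:
{"name": "jog_arm", "arguments": {
  "dp": [
    [0.04,0,0.1],
    [0.08,0,0.2],
    [0.08,0,0.3],
    [0.08,0,0.36],
    [0.08,0,0.36]
  ],
  "angular": [
    [0,0,0],
    [0,0,0],
    [0,0,0],
    [0,0,0],
    [0,0,0]
  ],
  "claw": [6,6,6,6,6]
}}

```text
t: 10.0
eef_pos: [0.5576, 0.2037, 0.0872]
tool_rot: [0.0, 1.0, -0.004, -0.0]
contact_force: [0.5, 1.0, -0.7]
gripper_width: 0.123
```

Emit:
{"name": "jog_arm", "arguments": {
  "dp": [
    [0,0,0.04],
    [0,0,0.08],
    [0,0,0.08],
    [0,0,0.08],
    [0,0,0.08]
  ],
  "angular": [
    [0,0,0],
    [0,0,0],
    [0,0,0],
    [0,0,0],
    [0,0,0]
  ],
  "claw": [6,6,6,6,6]
}}

```text
t: 10.5
eef_pos: [0.5579, 0.2038, 0.0857]
tool_rot: [0.0, 1.0, -0.004, 0.0]
contact_force: [0.2, 0.6, -1.3]
gripper_width: 0.124
```

Emit:
{"name": "jog_arm", "arguments": {
  "dp": [
    [0,0,0.04],
    [0,0,0.06],
    [0,0,0.06],
    [0,0,0.06],
    [0,0,0.06]
  ],
  "angular": [
    [0,0,0],
    [0,0,0],
    [0,0,0],
    [0,0,0],
    [0,0,0]
  ],
  "claw": [6,6,6,6,6]
}}

```text
t: 11.0
eef_pos: [0.5577, 0.2039, 0.0847]
tool_rot: [0.0, 1.0, -0.004, 0.0]
contact_force: [-3.2, -1.2, 5.5]
gripper_width: 0.12
```

Emit:
{"name": "jog_arm", "arguments": {
  "dp": [
    [0,0,0.04],
    [0,0,0.06],
    [0,0,0.06],
    [0,0,0.06],
    [0,0,0.06]
  ],
  "angular": [
    [0,0,0],
    [0,0,0],
    [0,0,0],
    [0,0,0],
    [0,0,0]
  ],
  "claw": [6,6,6,6,6]
}}

```text
t: 11.5
eef_pos: [0.5574, 0.204, 0.0839]
tool_rot: [0.0, 1.0, -0.004, -0.0]
contact_force: [-6.9, -0.7, 11.3]
gripper_width: 0.124
```

Contact came at TCP z≈0.085, where it was expected for the middle ledges. I'll ease back a little, release and look.

Emit:
{"name": "jog_arm", "arguments": {
  "dp": [
    [0,0,-0.04],
    [0,0,-0.05],
    [0,0,-0.05],
    [0,0,-0.05],
    [0,0,-0.05]
  ],
  "angular": [
    [0,0,0],
    [0,0,0],
    [0,0,0],
    [0,0,0],
    [0,0,0]
  ],
  "claw": [6,6,6,6,6]
}}

```text
t: 12.0
eef_pos: [0.5578, 0.2039, 0.0846]
tool_rot: [-0.0, 1.0, -0.004, 0.0]
contact_force: [-3.1, -0.0, 5.9]
gripper_width: 0.127
```

Emit:
{"name": "jog_arm", "arguments": {
  "dp": [
    [0,0,0],
    [0,0,0],
    [0,0,0],
    [0,0,0],
    [0,0,0]
  ],
  "angular": [
    [0,0,0],
    [0,0,0],
    [0,0,0],
    [0,0,0],
    [0,0,0]
  ],
  "claw": [10,13,17,23,30]
}}

```text
t: 12.5
eef_pos: [0.5579, 0.2037, 0.0838]
tool_rot: [-0.0, 1.0, -0.004, 0.0]
contact_force: [0.1, -0.2, -0.2]
gripper_width: 0.35
```

```bash
python3 - <<'E'
from h import *
go(.558,.2035,.19,-.6)
c=cam("wrist");cv2.imwrite('pics/w10.png',c["pixels"])
t=cam("scene");cv2.imwrite('pics/s10.png',cv2.resize(t['pixels'][90:220,330:470],None,fx=4.4,fy=4.4,interpolation=2))
E
```

```text
t 12.5 pos [0.5579 0.2037 0.0838] yaw -0.5 F [ 0.1 -0.2 -0.2] w 0.35
dp [ 4.000e-03  1.000e-02 -4.249e+00] ang [-0.    -0.     0.019]
```

View pics/w10.png

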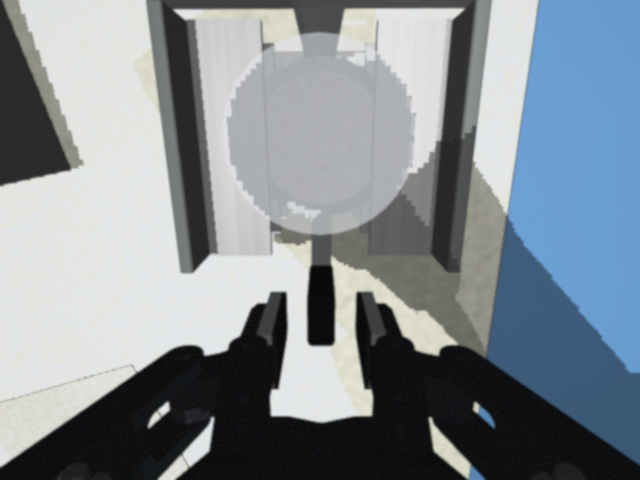

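View pics/s10.png

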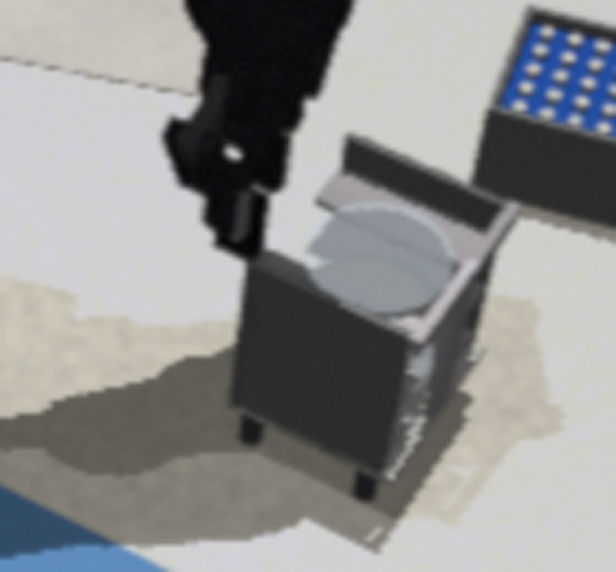

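It's released, with the grip upright at (320,305) in front of the mouth and no remaining force. I'll retreat straight up.

Emit:
{"name": "jog_arm", "arguments": {
  "dp": [
    [0,0,-0.2],
    [0,0,-0.7],
    [0,0,-1.5],
    [0,0,-2.6],
    [0,0,-3.8]
  ],
  "angular": [
    [0,0,0],
    [0,0,0],
    [0,0,0],
    [0,0,0],
    [0,0,0]
  ],
  "claw": [40,40,40,40,40]
}}

```text
t: 13.1
eef_pos: [0.5576, 0.2037, 0.1805]
tool_rot: [-0.0, 1.0, -0.004, -0.0]
contact_force: [0.6, -0.1, 0.4]
gripper_width: 0.468
```

Emit:
{"name": "jog_arm", "arguments": {
  "dp": [
    [-0.5,0,-1],
    [-1.2,0,-1.6],
    [-2,0,-2],
    [-2.8,0,-2],
    [-3.2,0,-2]
  ],
  "angular": [
    [0,0,0],
    [0,0,0],
    [0,0,0],
    [0,0,0],
    [0,0,0]
  ],
  "claw": [40,40,40,40,40]
}}

```text
t: 13.6
eef_pos: [0.4767, 0.2049, 0.2304]
tool_rot: [-0.0, 1.0, -0.004, 0.001]
contact_force: [0.9, 0.5, 0.4]
gripper_width: 0.468
```

```bash
python3 - <<'E'
from h import *
go(.558,.2035,.19,-.6)
c=cam("wrist");cv2.imwrite('pics/w11.png',c["pixels"])
a=np.radians(-.6);X=np.array([np.cos(a),np.sin(a),0])
C=np.array([.6298,.203,.082]); print(proj(c,[C,C-X*.035,C-X*.060-[0,0,.002],C-X*.084+[0,0,.036]]).round())
t=cam("top");cv2.imwrite('pics/t11.png',t["pixels"])
t=cam("scene");cv2.imwrite('pics/s11.png',cv2.resize(t['pixels'][90:220,330:470],None,fx=4.4,fy=4.4,interpolation=2))
E
```

```text
t 13.6 pos [0.4767 0.2049 0.2304] yaw -0.44 F [0.9 0.5 0.4] w 0.468
dp [3.25 0.03 1.62] ang [-0.005 -0.018  0.032]
[[323.  27.]
 [322.  76.]
 [322. 109.]
 [322. 140.]]
```

View pics/w11.png

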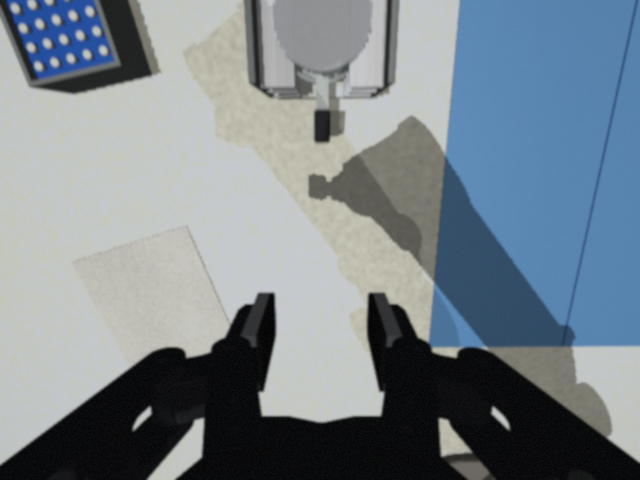

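View pics/s11.png

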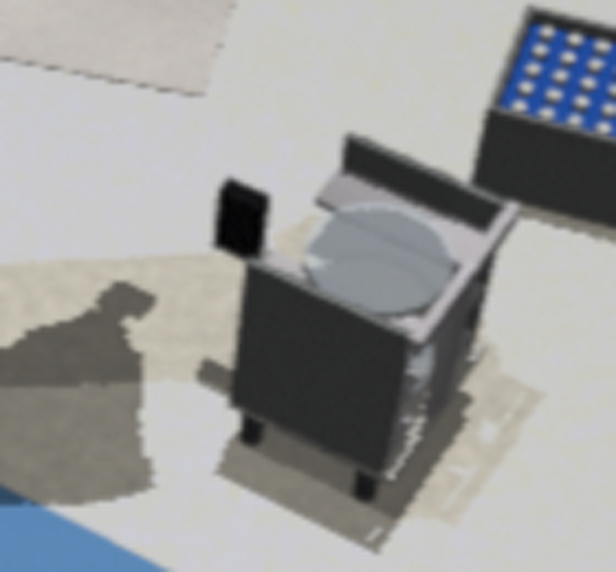

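View pics/t11.png

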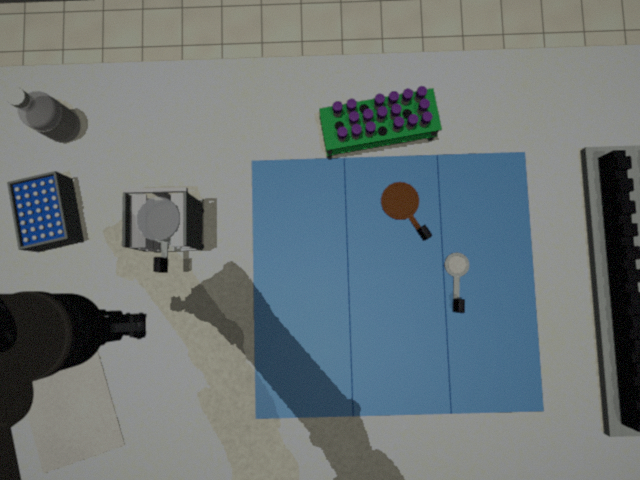

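The wrist view shows the grip at rows 109–143 (predicted 109–140). The disc's rear edge falls at about row 76, inside the mouth line at about row 95. The top view shows the small disc at (457,265) and the brown one at (400,200), both unmoved. I'll hand in.

```bash
python3 -c "
from h import *
print(hand_in())"
```

```text
the job is handed in; nothing more can be done
None
```

The larger white disc is in the cassette's middle slot, resting on its ledges with only the grip sticking out. I handed the job in at about 13.8 s of the 38 s allowed.

- **Grasp:** The first grasp was too high and the pads tilted in over the grip. I opened, went about 8 mm lower and gripped again at 40 N, and that hold was good.
- **Insertion:** I carried the disc level to the mouth, slid it in and lowered it. It touched the ledges about 1–2 mm above my estimated resting height. The largest contact force I read was about 13 N.
- **Last checks:**
  - After release the force was near zero and the grip stood upright.
  - In the last wrist picture the grip is within about 3 pixels of where a fully seated disc would put it. By that estimate the disc's rear edge is about 10 mm inside the mouth; I did not measure that edge separately.
  - The smaller disc and the brown look-alike are in the same place as in the first top picture.
- **Disagreement:** The wrist view put the slot about 2 mm to one side of my first estimate, with about 1° less turn. I followed the wrist view, and no other check failed.

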